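Stop the jar capper and empty its catch tray

TASK

The jar capper has finished its batch. First push its black selector lever round until it clicks home pointing at the red tab (stop); only then move both finished spice jars from the catch tray into the grey tote, set down (not dropped) standing upright inside it. Leave the selector at the red tab, and do not shift or knock over the other things on the table.

Things in the scene. Friction and masses are not known exactly. Their poses are not given: they have to be found in the camera images.
- capper: fixed white machine, front to -x; origin under its centre, z up. In its frame (mm): console with flat top 90 high at x -150..60, y 10..200 carries the selector; steel catch tray at x -150..60, y -200..0, floor 20 high, 5 thick lips 42 high at its front and right; tower 160 high at x 60..160, y -200..0; drive housing 102 high at x 60..160, y 0..200; base plate 310 x 400.
- selector (a joint): selector lever angle, rad: 0 = running position (plain grey mark; it starts there), lever pointing to the capper's -x turned by -0.314 about z; positive is counter-clockwise from above; stops at -0.76 and 1.38. Detents at -0.628, 0, 0.628, 1.257; 3 to 5 N near the lever's end pushes it over the hump between two, then it snaps in. The other three have a coloured tab each.
- selector_axis (a point): point on the selector's upright axis, 24 mm above the console top, at mid-height of the lever. The hub is 58 mm across, its top 36 mm above the console top.
- selector_pointer (a point): point 105 mm from the axis along the lever, where the lever points, 24 mm above the console top; it turns with the lever, point -x pointing outward. The black lever bar is 16 mm wide, from 13 to 35 mm above the console top, and ends 85 mm from the axis (20 mm short of this point), with a white line on top.
- tab_red: red coloured round tab 18 mm across and 4 mm high, fixed on the console top at one of the selector's positions; origin at the centre of its underside, on the circle of radius 105 mm about the selector's axis. Which tab is at which position varies. Stop position: the lever must point here.
- tab_yellow: yellow coloured round tab 18 mm across and 4 mm high, fixed on the console top at one of the selector's positions; origin at the centre of its underside, on the circle of radius 105 mm about the selector's axis. Which tab is at which position varies.
- tab_blue: blue coloured round tab 18 mm across and 4 mm high, fixed on the console top at one of the selector's positions; origin at the centre of its underside, on the circle of radius 105 mm about the selector's axis. Which tab is at which position varies.
- tray_center (a point): centre of the catch tray's floor, 20 mm above the table
- jar_a: glass spice jar with a dark screw cap, a cylinder 41 mm across and 105 mm tall; origin at the centre of its underside, z up; at the start it stands in the catch tray. About 0.11 kg.
- jar_b: glass spice jar with a dark screw cap, a cylinder 41 mm across and 105 mm tall; origin at the centre of its underside, z up; at the start it stands in the catch tray. About 0.11 kg.
- tote: loose open grey plastic tote, outside 220 (x) x 160 (y) x 70 mm high, walls and floor 5 mm thick, with a rim 5 mm proud all round; origin at the centre of its underside, z up. About 0.9 kg.
- tomato_jar: bystander: glass jar of red sauce, 71 mm across, 110 mm tall; origin under its centre
- pepper_mill: bystander: brown wooden pepper mill, 58 mm across, 170 mm tall; origin under its centre
- corn_tin: bystander: food tin, 76 mm across, 58 mm tall; origin under its centre
Mind the look-alikes: they are no part of the job. Leave any turquoise look-alike of the jar_b alone.

How it is judged:
By the outcome, as a careful person would: the job done as asked, in the order asked, and still so for the second after the job is handed in, with the robot touching nothing.
It also fails if it takes over 64 s, if anything falls off the work surface, if the arm or the gripper's body presses on something with over 40 N, if the wrist force passes 120 N, or if a joint passes its speed limit or range.

ROBOT

A 7-joint arm with a two-finger parallel gripper is mounted at the origin on a cart in front of the work surface, level with it; the furniture and walls round the work are solid. World frame = base frame: x ahead of the robot, y to its left, z up, the work surface at z = 0. Lengths are in m, angles in rad, forces in N, time in s.
With the tool pointing down it reaches from about 0.425 to 0.925 m from the base axis. Payload 6.8 kg.
Tool frame: the origin (TCP) lies between the finger pads; the fingertips stand 22 mm ahead of it and the grasp point (between the pads) lies 3 mm ahead of it; z points along the fingers, y is the direction in which the jaws open and shut (so a half turn about z gives the same grasp; the last joint's range is limited). The gripper opens to 85 mm and grips with 20 to 120 N. Pads are 22 mm wide; open, the fingers measure 114 mm over their backs; the gripper's body (76 mm by 85 mm) begins 54 mm behind the grasp point. The pads swing forward as they close: fully open they stand 13 mm farther back than shut.
Start: joints at [1.105, 0.477, 0.022, 1.555, -0.011, 1.109, -0.083], TCP at [0.236, -0.632, 0.253] pointing down, gripper open.
Joint ranges: [-2.96, 2.96], [-0.34, 2.1], [-1.41, 1.46], [0.24, 2.44], [-1.37, 4.51], [0.17, 1.92], [-2.96, 2.96]. Speed limits (rad/s): [2.39, 2.39, 3.14, 3.14, 3.14, 3.14, 3.14].

INTERFACE

Orientations are given as a unit quaternion [w, x, y, z].
In Python, from station import bot gives the robot as it stands. The module is installed in compiled form; this text tells all that it offers.
- The arm moves only by the tool drive_tool, never from a script. Its argument "series" is one flat list of numbers, 7 for each row, row after row: the opening, from -1 (shut) to 1 (fully open), then the shift along the tool's x, y, z in mm, then the turn, a rotation vector about the tool's x, y, z in rad. In form: [jaw, x, y, z, wx, wy, wz, jaw, x, y, z, wx, wy, wz, ...]. A call has 1 to 12 rows; each row shifts and turns the commanded pose from where the row before left it, along the tool's axes as they then stand; what a row does not reach is not made up. A row lasts 1/8 s, in which the tool goes at most 62.5 mm and 10.7 degrees, less where a joint would pass 70% of its speed; a pose out of reach is approached as far as the arm can. A call with a gripper value outside its range is refused whole. The fingers move at their own pace and stop on an object; "force" is the grip in N (left out, the last holds). Time passes only in rows, so rows that do not move let the fingers close. It gives the time, the measured TCP pose, the force and the opening at its end, in the units of the state.
- bot.get_obs(): the state, without advancing time (a new reading comes with each control period).
- bot.read_camera(name): name is "scene" or "top" or "wrist"; returns a dict with "pixels" (384x512x3 uint8, blue, green, red), "camera_matrix" (3x3 intrinsics, pixels), "distortion" ([k1, k2, p1, p2, k3] as OpenCV has them; the pictures are not rectified), "rvec" (rotation vector, rad) and "tvec" (3), from world to camera coordinates, as OpenCV has them. Camera axes: x right, y down, z forward; pixel columns grow to the right and rows downward; lengths in m; the calibration is good to about 2 mm. A picture is of the moment at which its call begins. There is no depth.
- bot.hand_in(): hands the job in, once; it reports no verdict.
The state is a dict: "t": time; "q": joint angles; "joint_vel": joint speeds; "joint_torque": joint torques, N m; "eef_pos": TCP position; "tool_rot": TCP orientation; "contact_force": force on the tool from outside, world axes, zero at the start; "torque": the same for the moment, N m; "gripper_width": opening from 0.0 (shut) to 1.0 (fully open).
Only numpy, scipy, OpenCV 4.12 (cv2) and the standard library are available. Lean on these libraries where they do the work, as an engineer would, in place of code of your own. Each camera call takes 0.05 s, during which the arm holds its last target. There are 200 camera calls.

## Working session

There is one attempt and no reset: what is moved stays moved. The work goes in short steps, Python scripts to look and compute and a tool call to move; the robot and the scene stay as the last step left them, time stands still between calls to the robot, and variables do not carry over. Pictures are saved under pics/ and viewed, about 8 in all and at most 12, crops included, and the job is handed in when it is done.

Besides the shell and the picture viewer there is one more tool, called after "Emit:" by a JSON object that holds its "fn" and its "kwargs". drive_tool: Moves the arm, as the interface text tells. Its arguments: {"type":"object","properties":{"series":{"type":"array"},"force":{"type":"number"}},"required":["series"]}

```bash
mkdir -p pics; cat > h.py <<'E'
import numpy as np, cv2
from station import bot
def cam(n):
    d=bot.read_camera(n); d={k:np.array(v) for k,v in d.items()}; return d
def ray(d,uv,z):
    p=cv2.undistortPoints(np.array(uv,float).reshape(-1,1,2),d['camera_matrix'],d['distortion']).reshape(-1,2)
    R=cv2.Rodrigues(d['rvec'])[0]; c=-R.T@d['tvec'].reshape(3)
    v=np.c_[p,np.ones(len(p))]@R
    return c+v*((np.atleast_1d(z)-c[2])/v[:,2])[:,None]
def proj(d,P):
    return cv2.projectPoints(np.array(P,float).reshape(-1,1,3),d['rvec'],d['tvec'],d['camera_matrix'],d['distortion'])[0].reshape(-1,2)
E
python3 - <<'E'
from h import *
import pickle
for n in ['scene','top']:
    d=cam(n); pickle.dump(d,open(n+'.pkl','wb'))
    cv2.imwrite(f'pics/{n}0.png',cv2.resize(d['pixels'],(800,600),interpolation=cv2.INTER_CUBIC))
    R=cv2.Rodrigues(d['rvec'])[0]; print(n,-R.T@d['tvec'].reshape(3),R[2],d['camera_matrix'][0])
print(bot.get_obs())
E
```

```text
scene [-0.00958622  0.58098785  0.83594177] [ 0.54086941 -0.49056752 -0.68323041] [398.6093008    0.         247.32234423]
top [0.25635211 0.02655837 1.81867783] [ 0.19145788  0.00183508 -0.98149912] [498.89025906   0.         252.3393754 ]
{'t': 0.1, 'q': array([ 1.10487557,  0.47774175,  0.02237641,  1.55633367, -0.01149844,
        1.10930163, -0.08306776]), 'joint_vel': array([ 0.00163037, -0.00103149, -0.00099035, -0.00204846,  0.00045423,
       -0.00033431, -0.00090704]), 'joint_torque': array([ 4.17106989e-03, -5.97758102e+01,  1.61370859e+00, -2.81954616e+01,
        1.28303634e-02,  5.00472088e-03, -2.42984299e-06]), 'eef_pos': array([ 0.23620933, -0.6317985 ,  0.25241525]), 'tool_rot': array([-7.99576051e-04,  9.84035786e-01,  1.77968782e-01, -2.14618828e-04]), 'contact_force': array([0.41402206, 0.00600077, 0.69264212]), 'torque': array([-0.03954641, -0.03052818, -0.01932309]), 'gripper_width': 1.0017385142727744}
```

View pics/scene0.png

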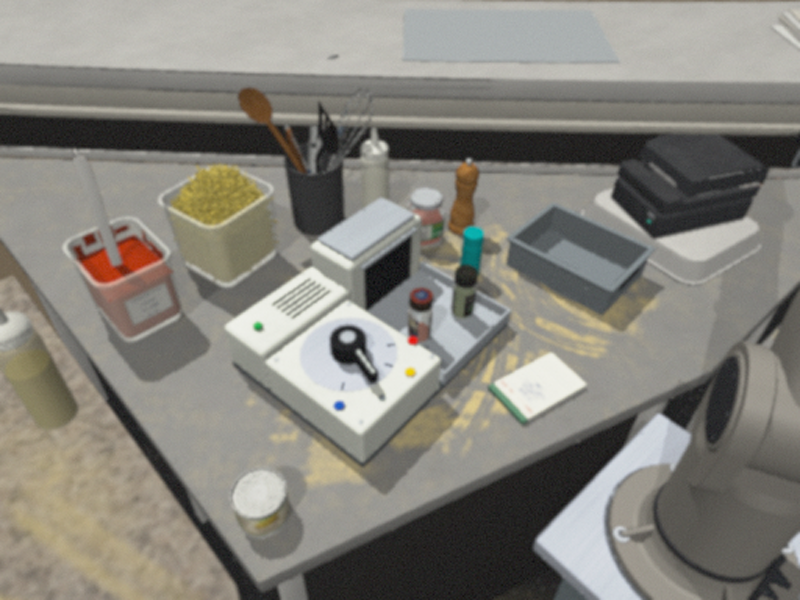

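View pics/top0.png

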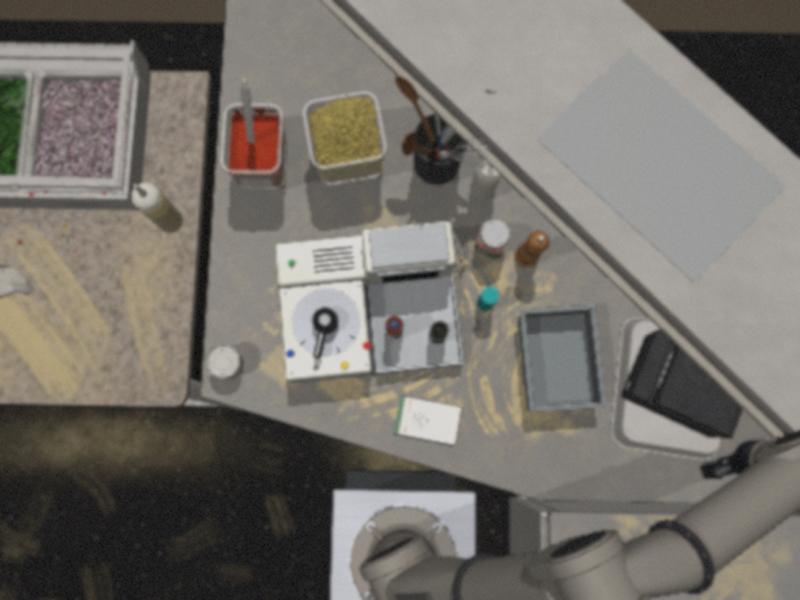

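The top view (800x600) shows the hub at (325,320), red tab (367,346), yellow (345,365) and blue (290,353). The tray jars are at (395,325) with a red cap and (440,332), dark. The tote is at (560,358) and the turquoise look-alike, outside the tray, at (488,297). The scene view agrees, and red appears to be the position at +1.257. Next I'll measure.

```bash
python3 - <<'E'
from h import *
import pickle
T=pickle.load(open('top.pkl','rb'));S=pickle.load(open('scene.pkl','rb'))
def blob(d,cond,c,r):
    hsv=cv2.cvtColor(d['pixels'],cv2.COLOR_BGR2HSV).astype(int)
    m=cond(hsv[...,0],hsv[...,1],hsv[...,2]).astype(np.uint8)
    k=np.zeros_like(m);c=np.array(c)*.64;cv2.circle(k,tuple(int(x) for x in c),r,1,-1);m&=k
    n,l,s,ce=cv2.connectedComponentsWithStats(m); i=1+np.argmax(s[1:,4]); return ce[i],s[i,4]
red=lambda h,s,v:((h<8)|(h>172))&(s>130)
yel=lambda h,s,v:(h>15)&(h<35)&(s>110)
blu=lambda h,s,v:(h>100)&(h<130)&(s>110)
tabs={}
for n,c,pt,ps in [('red',red,(367,346),(413,341)),('yel',yel,(345,365),(410,372)),('blu',blu,(290,353),(339,406))]:
    for nm,d,p in(('T',T,pt),('S',S,ps)):
        b,a=blob(d,c,p,10); P=ray(d,b,.094)[0]; print(n,nm,b.round(1),a,P.round(4)); tabs[n,nm]=P[:2]
for nm in 'TS':
    A=np.array([tabs[n,nm] for n in('red','yel','blu')])
    M=np.c_[2*A,np.ones(3)]; s=np.linalg.solve(M,(A**2).sum(1)); c=s[:2]; r=np.sqrt(s[2]+c@c)
    print(nm,'axis',c.round(4),'r',r.round(4),'ang',np.arctan2(*(A-c).T[::-1]).round(3))
blk=lambda h,s,v:v<60
for nm,d,pt in(('T',T,(325,320)),):
    b,a=blob(d,blk,pt,9);print('hub',b,a,ray(d,b,.126))
# jar caps, tote : outlines
dark=lambda h,s,v:v<70
for p in((395,325),(440,331)):
    b,a=blob(T,dark,p,9);print('cap',b,a,ray(T,b,.125))
# top crop
o=T['pixels'][130:290,170:400]; cv2.imwrite('pics/topcrop.png',cv2.resize(o,None,fx=3.45,fy=3.45,interpolation=cv2.INTER_CUBIC))
o=S['pixels'][120:280,140:420]; cv2.imwrite('pics/scrop.png',cv2.resize(o,None,fx=2.85,fy=2.85,interpolation=cv2.INTER_CUBIC))
E
```

```text
red T [234.7 220.5] 14 [0.4679 0.0888 0.094 ]
red S [264.4 217. ] 28 [0.4686 0.0888 0.094 ]
yel T [220.  233.2] 10 [0.4228 0.1386 0.094 ]
yel S [262.1 237.8] 24 [0.4233 0.14   0.094 ]
blu T [185.2 225.8] 6 [0.4462 0.2601 0.094 ]
blu S [216.7 259.1] 24 [0.4475 0.2603 0.094 ]
T axis [0.5215 0.1826] r 0.1081 ang [-2.09  -2.722  2.342]
S axis [0.5229 0.1826] r 0.1083 ang [-2.096 -2.738  2.341]
hub [208.23232323 206.06060606] 99 [[0.51206953 0.1796508  0.126     ]]
cap [254. 214.] 1 [[0.48764943 0.02225528 0.125     ]]
cap [280.42857143 212.46938776] 98 [[ 0.49457885 -0.06811218  0.125     ]]
```

View pics/topcrop.png

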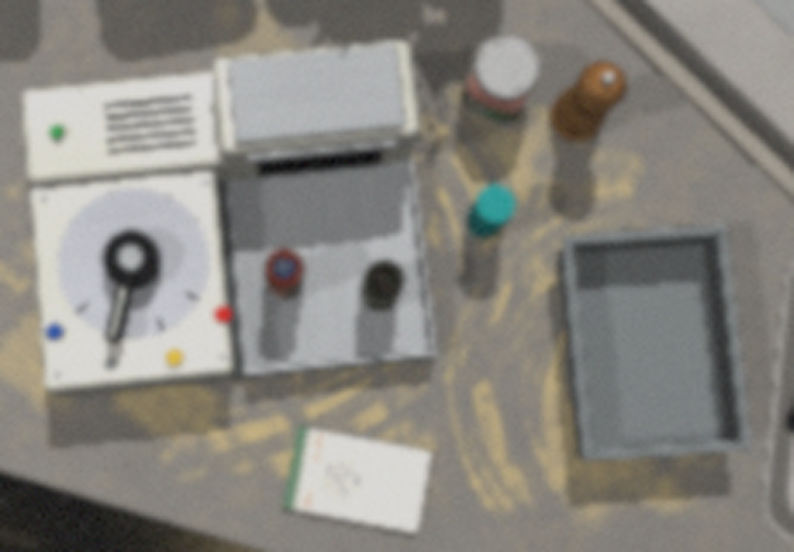

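View pics/scrop.png

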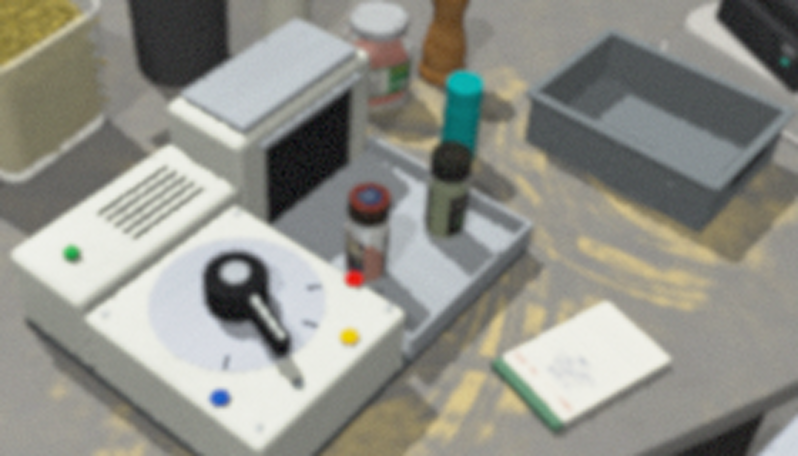

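The crops show the red-cap jar at (284,264), the dark jar at (383,276) and the tote rim corners at (562,238), (722,228), (742,447) and (580,460). The tab angles fit the detents, so red is the +1.257 position. I'll refine these using both views.

```bash
cat > m.py <<'E'
from h import *
import pickle
from scipy.optimize import least_squares
T=pickle.load(open('top.pkl','rb'));S=pickle.load(open('scene.pkl','rb'))
t=lambda p:np.array(p)/3.45+[170,130]
s=lambda p:np.array(p)/2.85+[140,120]
tabs=np.array([[.4682,.0888],[.423,.1393],[.4468,.2602]])
off=np.array([1.257,.628,-.628])
f=lambda q:(q[:2]+.105*np.c_[np.cos(q[2]+off),np.sin(q[2]+off)]-tabs).ravel()
r=least_squares(f,[.52,.18,2.94]);print('axis,ang0',r.x.round(4),'res mm',(r.fun*1e3).round(1)); yaw=r.x[2]-np.pi+.314
print('yaw',yaw)
R=np.array([[np.cos(yaw),-np.sin(yaw)],[np.sin(yaw),np.cos(yaw)]])
fc=[ray(T,t(p),.09)[0] for p in((48,388),(235,374))]; print('console front corners',fc)
# capper origin from console front corners local (-150,200),(-150,10)
for P,l in zip(fc,((-.15,.2),(-.15,.01))): print('origin',P[:2]-R@l, 'axis local',R.T@(r.x[:2]-(P[:2]-R@l)))
for n,a,b in(('A',(284,264),(370,197)),('B',(383,276),(452,158))):
    print(n,ray(T,t(a),.125)[0].round(4),ray(S,s(b),.125)[0].round(4))
c=ray(T,t([(562,238),(722,228),(742,447),(580,460)]),.07);print('tote T',c.round(4),c.mean(0))
c=ray(S,s([(613,33),(790,118),(715,186),(528,100)]),.07);print('tote S',c.round(4),c.mean(0))
print('turq',ray(T,t((493,205)),.105),ray(S,s((464,80)),.105))
E
python3 m.py
```

```text
axis,ang0 [0.5186 0.1825 2.948 ] res mm [-0.6  1.9  0.3 -1.   0.3 -0.9]
yaw 0.12045238681141551
console front corners [array([0.38894698, 0.26245353, 0.09      ]), array([0.40636647, 0.07561997, 0.09      ])]
origin [0.5618924  0.08192685] axis local [-0.03090646  0.10501073]
origin [0.55648124 0.08371662] axis local [-0.02574957  0.10258371]
A [0.5134 0.0285 0.125 ] [0.51   0.0307 0.125 ]
B [ 0.5031 -0.0701  0.125 ] [ 0.4965 -0.0647  0.125 ]
tote T [[ 0.554  -0.2573  0.07  ]
 [ 0.5675 -0.4227  0.07  ]
 [ 0.3439 -0.436   0.07  ]
 [ 0.3281 -0.2726  0.07  ]] [ 0.44837285 -0.34715585  0.07      ]
tote S [[ 0.5599 -0.4145  0.07  ]
 [ 0.3412 -0.4254  0.07  ]
 [ 0.3336 -0.2761  0.07  ]
 [ 0.5452 -0.2456  0.07  ]] [ 0.44497321 -0.34038074  0.07      ]
turq [[ 0.58069475 -0.18213966  0.105     ]] [[ 0.58668753 -0.18409738  0.105     ]]
```

Emit:
{"fn": "drive_tool", "kwargs": {"series": [-1, 41, -28, -5, 0, 0, 0, -1, 41, -28, -5, 0, 0, 0, -1, 41, -28, -5, 0, 0, 0, -1, 41, -28, -5, 0, 0, 0, -1, 41, -28, -5, 0, 0, 0, -1, 41, -28, -5, 0, 0, 0, -1, 41, -28, -5, 0, 0, 0, -1, 41, -28, -5, 0, 0, 0, -1, 41, -28, -5, 0, 0, 0, -1, 41, -28, -5, 0, 0, 0, -1, 41, -28, -5, 0, 0, 0, -1, 41, -28, -5, 0, 0, 0], "force": 40}}

```text
t: 1.6
eef_pos: [0.5801, -0.1439, 0.3131]
tool_rot: [-0.0, 0.984, 0.178, -0.0]
contact_force: [0.7, -0.7, 0.1]
gripper_width: -0.006
```

```bash
cat > go.py <<'E'
# usage: go.py x y z yawdeg(tool-y direction) -> shift in tool axes (mm), turn
from h import *
import sys
from scipy.spatial.transform import Rotation as Ro
o=bot.get_obs(); q=o['tool_rot']; R=Ro.from_quat([q[1],q[2],q[3],q[0]])
ya=np.arctan2(R.as_matrix()[1,1],R.as_matrix()[0,1])
print('t',round(o['t'],2),'pos',o['eef_pos'].round(4),'yang',round(ya,3),'zaxis',R.as_matrix()[:,2].round(3),'F',o['contact_force'].round(1),'g',round(o['gripper_width'],3),'q',o['q'].round(2))
a=[float(x) for x in sys.argv[1:]]
for i in range(0,len(a),4):
    x,y,z,yt=a[i:i+4]
    print('shift tool mm',(R.inv().apply(np.array([x,y,z])-o['eef_pos'])*1e3).round(1),'wz',round(-((yt-ya+np.pi)%(2*np.pi)-np.pi),3))
E
python3 go.py 0.5 0 0.33 -1.764
```

```text
t 1.6 pos [ 0.5801 -0.1439  0.3131] yang -1.213 zaxis [-0.001 -0.    -1.   ] F [ 0.7 -0.7  0.1] g -0.006 q [ 0.33  0.31 -0.24  1.66  0.08  1.18 -1.14]
shift tool mm [ -24.6 -162.9  -16.8] wz 0.551
```

Emit:
{"fn": "drive_tool", "kwargs": {"series": [-1, -6, -41, -4, 0, 0, 0, -1, -6, -41, -4, 0, 0, 0, -1, -6, -41, -4, 0, 0, 0, -1, -6, -41, -4, 0, 0, 0, -1, 0, 0, 0, 0, 0, 0.18, -1, 0, 0, 0, 0, 0, 0.18, -1, 0, 0, 0, 0, 0, 0.18, -1, 0, 0, 0, 0, 0, 0]}}

```text
t: 2.6
eef_pos: [0.4994, -0.0, 0.329]
tool_rot: [0.0, 0.996, -0.09, -0.0]
contact_force: [-1.1, -0.0, 0.2]
gripper_width: -0.0
```

```bash
python3 - <<'E'
from h import *
import pickle
d=cam('wrist');pickle.dump(d,open('w1.pkl','wb'))
cv2.imwrite('pics/w1.png',d['pixels'])
R=cv2.Rodrigues(d['rvec'])[0];print(-R.T@d['tvec'].reshape(3),R[2],R[0])
# nearby predictions
for n,P in(('axis',(.5186,.1825,.126)),('A',(.512,.03,.125)),('B',(.5,-.068,.125)),('red',(.468,.089,.094))): print(n,proj(d,P).round(1))
E
python3 go.py 0.46 0.245 0.2 -1.764 0.46 0.245 0.132 -1.764
```

```text
[ 0.5818418  -0.01490053  0.44946569] [-0.3192286   0.05886067 -0.94584805] [-1.80461883e-01 -9.83581932e-01 -3.02050967e-04]
axis [[106.3 186.2]]
A [[229.4 169.1]]
B [[312.1 164.3]]
red [[195.9 202.5]]
t 2.65 pos [ 0.4995 -0.      0.329 ] yang -1.749 zaxis [-0.001 -0.    -1.   ] F [-0.7 -0.1  0.2] g -0.002 q [ 0.14  0.13 -0.29  1.85  0.04  1.16 -1.92]
shift tool mm [ -82.3 -234.2  129. ] wz 0.015
shift tool mm [ -82.3 -234.2  197. ] wz 0.015
```

View pics/w1.png

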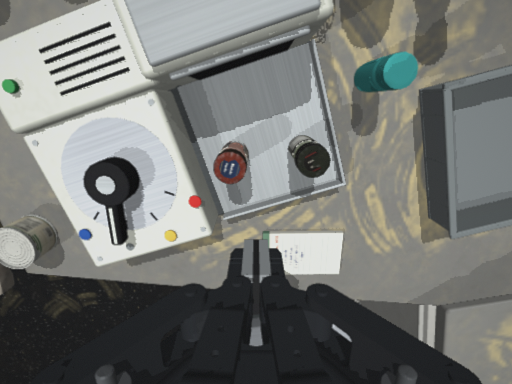

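The wrist view matches the predictions to within a few pixels: axis (107,184), red tab (195,201), jar A cap (231,167), jar B cap (312,160). I'll move beside the lever.

Emit:
{"fn": "drive_tool", "kwargs": {"series": [-1, -14, -39, 10, 0, 0, 0, -1, -14, -39, 10, 0, 0, 0, -1, -14, -39, 20, 0, 0, 0, -1, -14, -39, 29, 0, 0, 0, -1, -13, -39, 30, 0, 0, 0, -1, -13, -39, 30, 0, 0, 0.015, -1, 0, 0, 0, 0, 0, 0, -1, 0, 0, 35, 0, 0, 0, -1, 0, 0, 34, 0, 0, 0, -1, 0, 0, 0, 0, 0, 0]}}

```text
t: 3.9
eef_pos: [0.4605, 0.243, 0.1298]
tool_rot: [0.002, 0.995, -0.098, -0.002]
contact_force: [-0.2, -0.0, -0.1]
gripper_width: -0.0
```

```bash
python3 go.py 0.459 0.2155 0.13 -1.764; python3 - <<'E'
from h import *
import pickle
d=pickle.load(open('w1.pkl','rb'))
print(ray(d,[(231,167),(312,160)],.125).round(4),ray(d,[(195,201),(171,236),(85,234)],.094).round(4),ray(d,[(107,184)],.126).round(4))
E
```

```text
t 3.9 pos [0.4605 0.243  0.1298] yang -1.767 zaxis [-0.004 -0.003 -1.   ] F [-0.2 -0.  -0.1] g -0.0 q [-0.27  0.42 -0.42  2.01  0.24  0.77 -2.59]
shift tool mm [ 3.9 27.3 -0.1] wz -0.003
[[ 0.5141  0.0275  0.125 ]
 [ 0.5051 -0.0685  0.125 ]] [[0.4703 0.0897 0.094 ]
 [0.425  0.1368 0.094 ]
 [0.45   0.2576 0.094 ]] [[0.5211 0.1807 0.126 ]]
```

Emit:
{"fn": "drive_tool", "kwargs": {"series": [-1, 0, 12, 0, 0, 0, 0, -1, 0, 12, 0, 0, 0, 0, -1, -2.3, 8.9, 0, 0, 0, -0.125, -1, -2.3, 8.9, 0, 0, 0, -0.125, -1, -2.3, 8.9, 0, 0, 0, -0.125, -1, -2.3, 8.9, 0, 0, 0, -0.125, -1, -2.3, 8.9, 0, 0, 0, -0.125, -1, -2.3, 8.9, 0, 0, 0, -0.125, -1, -2.3, 8.9, 0, 0, 0, -0.125, -1, -2.3, 8.9, 0, 0, 0, -0.125, -1, 0, 0, 0, 0, 0, 0]}}

```text
t: 5.28
eef_pos: [0.4564, 0.1494, 0.1321]
tool_rot: [0.001, 0.921, 0.389, 0.001]
contact_force: [0.5, -0.8, 0.0]
gripper_width: 0.002
```

```bash
cat > lv.py <<'E'
from h import *
import sys
d=cam('scene');o=d['pixels'][120:290,130:350];cv2.imwrite('pics/%s.png'%sys.argv[1],cv2.resize(o,None,fx=3.5,fy=3.5,interpolation=cv2.INTER_CUBIC))
ax=np.array([.52,.182])
for k in(.628,1.257):
    a=2.948+k; print(k,((proj(d,[*(ax+.08*np.array([np.cos(a),np.sin(a)])),.125])-[130,120])*3.5).round())
E
python3 go.py 0.469 0.136 0.13 -0.507; python3 lv.py s1
```

```text
t 5.28 pos [0.4564 0.1494 0.1321] yang -0.771 zaxis [ 0.002 -0.    -1.   ] F [ 0.5 -0.8  0. ] g 0.002 q [ 0.09  0.4  -0.64  2.09  0.34  0.76 -1.54]
shift tool mm [-0.8 18.4  2.1] wz -0.264
0.628 [[430. 369.]]
1.257 [[436. 316.]]
```

View pics/s1.png

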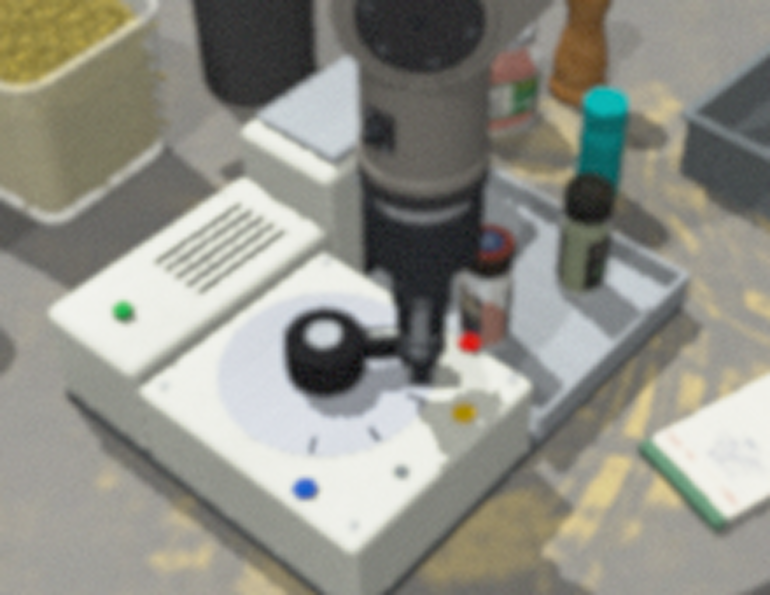

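The lever already appears to point at red, with the hub at (325,335) and the tab at (470,343). I'll nudge slightly further for certainty, then back off and look.

Emit:
{"fn": "drive_tool", "kwargs": {"series": [-1, -2.3, 8.9, 0, 0, 0, -0.125, -1, -1, 4, 0, 0, 0, -0.06, -1, 0, 0, 0, 0, 0, 0, -1, 0, -20, 0, 0, 0, 0, -1, 0, -10, -40, 0, 0, 0, -1, 0, 0, -50, 0, 0, 0, -1, 0, 0, -50, 0, 0, 0, -1, 0, 0, -50, 0, 0, 0, 1, 0, 0, 0, 0, 0, 0], "force": 30}}

```text
t: 6.45
eef_pos: [0.4387, 0.1587, 0.3249]
tool_rot: [0.001, 0.88, 0.474, 0.004]
contact_force: [-0.8, 0.8, -0.4]
gripper_width: 0.2
```

```bash
python3 go.py 0.513 0.029 0.24 -0.507; python3 - <<'E'
from h import *
d=cam('wrist');cv2.imwrite('pics/w2.png',d['pixels'])
ax=np.array([.52,.182]);print('hub',proj(d,[*ax,.126]))
for k in(.628,1.257):
    a=2.948+k; print(k,proj(d,[*(ax+.08*np.array([np.cos(a),np.sin(a)])),.125]))
E
```

```text
t 6.45 pos [0.4387 0.1587 0.3249] yang -0.583 zaxis [ 0.007  0.001 -1.   ] F [-0.8  0.8 -0.4] g 0.2 q [ 0.26  0.12 -0.79  1.9   0.1   1.15 -1.15]
shift tool mm [-67.8 133.   85.3] wz -0.076
hub [[303.97880978 120.97905309]]
0.628 [[265.66816163 179.75261975]]
1.257 [[305.28974031 189.01461793]]
```

View pics/w2.png

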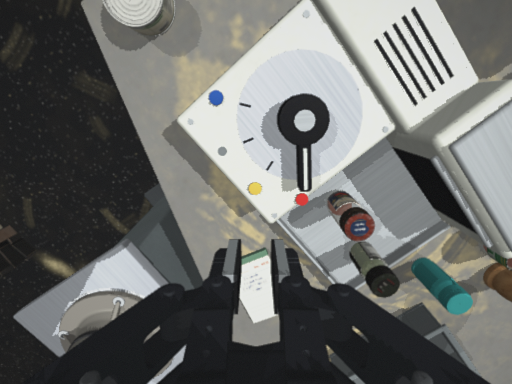

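The lever white line ends at (305,188) and is predicted at (305,189) for the red detent, so it is home. On to jar A.

Emit:
{"fn": "drive_tool", "kwargs": {"series": [1, -17, 33, 11, 0, 0, 0, 1, -17, 33, 11, 0, 0, 0, 1, -17, 33, 11, 0, 0, 0, 1, -17, 34, 11, 0, 0, 0, 1, 0, 0, 0, 0, 0, -0.176, 1, 0, 0, 0, 0, 0, -0.176, 1, 0, 0, 0, 0, 0, -0.176, 1, 0, 0, 0, 0, 0, -0.176, 1, 0, 0, 0, 0, 0, 0]}}

```text
t: 7.62
eef_pos: [0.5105, 0.027, 0.2757]
tool_rot: [-0.001, 0.663, 0.748, -0.001]
contact_force: [0.4, 0.3, -0.8]
gripper_width: 1.0
```

```bash
python3 go.py 0.513 0.029 0.093 0.12; python3 - <<'E'
from h import *
d=cam('wrist');cv2.imwrite('pics/w3.png',d['pixels'])
for P in((.513,.029,.125),(.503,-.069,.125)):print(proj(d,P))
E
```

```text
t 7.62 pos [0.5105 0.027  0.2757] yang 0.12 zaxis [-0.003  0.    -1.   ] F [ 0.4  0.3 -0.8] g 1.0 q [ 0.5   0.28 -0.79  1.87  0.22  1.09 -0.26]
shift tool mm [  1.6   3.3 182.7] wz -0.0
[[258.6531907  186.46761903]]
[[239.33976228 267.65714794]]
```

View pics/w3.png

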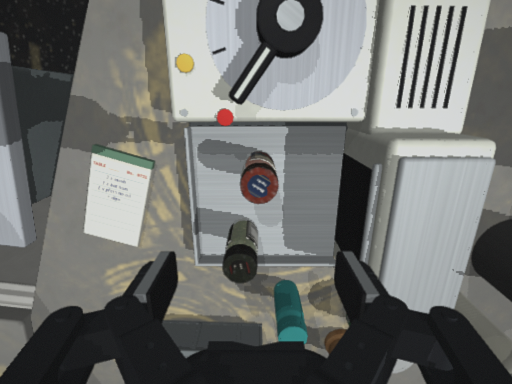

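Caps are at (261,184) and (241,265), within about 2 px of prediction. Descending on jar A.

Emit:
{"fn": "drive_tool", "kwargs": {"series": [1, 2, 4, 45, 0, 0, 0, 1, 0, 0, 45, 0, 0, 0, 1, 0, 0, 40, 0, 0, 0, 1, 0, 0, 30, 0, 0, 0, 1, 0, 0, 20, 0, 0, 0, 1, 0, 0, 0, 0, 0, 0, -1, 0, 0, 0, 0, 0, 0, -1, 0, 0, 0, 0, 0, 0, -1, 0, 0, 0, 0, 0, 0, -1, 0, 0, 0, 0, 0, 0, -1, 0, 0, 0, 0, 0, 0, -1, 0, 0, 0, 0, 0, 0], "force": 30}}

```text
t: 9.18
eef_pos: [0.516, 0.0289, 0.0982]
tool_rot: [0.001, 0.663, 0.748, 0.0]
contact_force: [-0.8, -1.6, 6.6]
gripper_width: 0.47
```

```bash
python3 go.py 0.496 -0.34 0.25 -1.506
```

```text
t 9.18 pos [0.516  0.0289 0.0982] yang 0.121 zaxis [ 0.001 -0.    -1.   ] F [-0.8 -1.6  6.6] g 0.47 q [ 0.36  0.52 -0.67  2.02  0.47  0.75 -0.48]
shift tool mm [-363.8  -64.1 -151.7] wz 1.627
```

Emit:
{"fn": "drive_tool", "kwargs": {"series": [-1, 0, 0, -20, 0, 0, 0, -1, 0, 0, -50, 0, 0, 0, -1, 0, 0, -50, 0, 0, 0, -1, 0, 0, -30, 0, 0, 0, -1, -45, -9, 0, 0, 0, 0, -1, -45, -9, 0, 0, 0, 0, -1, -45, -9, 0, 0, 0, 0, -1, -45, -9, 0, 0, 0, 0, -1, -45, -9, 0, 0, 0, 0, -1, -45, -9, 0, 0, 0, 0, -1, -45, -8, 0, 0, 0, 0, -1, -45, -7, 0, 0, 0, 0]}}

```text
t: 10.68
eef_pos: [0.4902, -0.3382, 0.2486]
tool_rot: [0.0, 0.663, 0.749, 0.0]
contact_force: [0.4, -0.7, -1.1]
gripper_width: 0.474
```

Emit:
{"fn": "drive_tool", "kwargs": {"series": [-1, 0, 0, 0, 0, 0, 0.163, -1, 0, 0, 0, 0, 0, 0.163, -1, 0, 0, 0, 0, 0, 0.163, -1, 0, 0, 0, 0, 0, 0.163, -1, 0, 0, 0, 0, 0, 0.163, -1, 0, 0, 0, 0, 0, 0.163, -1, 0, 0, 0, 0, 0, 0.163, -1, 0, 0, 0, 0, 0, 0.163, -1, 0, 0, 0, 0, 0, 0.163, -1, 0, 0, 0, 0, 0, 0.163, -1, 0, 0, 0, 0, 0, 0]}}

```text
t: 12.05
eef_pos: [0.4906, -0.3365, 0.2483]
tool_rot: [0.0, 0.999, 0.032, 0.0]
contact_force: [-0.6, 0.0, -1.7]
gripper_width: 0.469
```

```bash
python3 go.py 0.493 -0.341 0.12 -1.506; python3 - <<'E'
from h import *
d=cam('wrist');cv2.imwrite('pics/w4.png',d['pixels'])
for P in((.446,-.344,.005),):print(proj(d,P))
a=.065;R=np.array([[np.cos(a),-np.sin(a)],[np.sin(a),np.cos(a)]])
for l in((.11,.08),(-.11,.08),(-.11,-.08),(.11,-.08)): print(l,proj(d,[*(R@l+[.446,-.344]),.07]))
E
```

```text
t 12.05 pos [ 0.4906 -0.3365  0.2483] yang -1.507 zaxis [ 0.001  0.    -1.   ] F [-0.6  0.  -1.7] g 0.469 q [ 0.73  0.37 -0.3   1.74  0.12  1.05 -1.12]
shift tool mm [  2.    4.6 128.3] wz -0.001
[[259.2843753  199.40225762]]
(0.11, 0.08) [[183.53566745 120.8726174 ]]
(-0.11, 0.08) [[198.18429727 295.93563458]]
(-0.11, -0.08) [[321.24034304 295.70568056]]
(0.11, -0.08) [[336.94319627 120.55125394]]
```

View pics/w4.png

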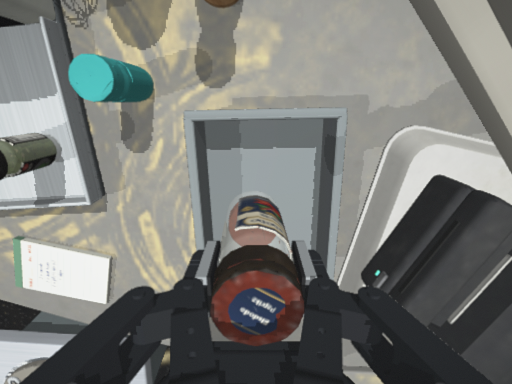

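The jar is held. The tote rim's far corners at (185,112) and (347,109) put the tote about 6 mm further in +x and -y than I had it. I'll correct for that and lower.

Emit:
{"fn": "drive_tool", "kwargs": {"series": [-1, 6, 10, 0, 0, 0, 0, -1, 0, 0, 45, 0, 0, 0, -1, 0, 0, 45, 0, 0, 0, -1, 0, 0, 40, 0, 0, 0, -1, 0, 0, 20, 0, 0, 0, -1, 0, 0, 9, 0, 0, 0, -1, 0, 0, 2, 0, 0, 0, -1, 0, 0, 0, 0, 0, 0, -1, 0, 0, 0, 0, 0, 0]}}

```text
t: 13.22
eef_pos: [0.4978, -0.3469, 0.0875]
tool_rot: [0.001, 1.0, 0.031, 0.001]
contact_force: [-0.4, -0.0, -1.1]
gripper_width: 0.472
```

Emit:
{"fn": "drive_tool", "kwargs": {"series": [-1, 0, 0, 2, 0, 0, 0, -1, 0, 0, 1, 0, 0, 0, -1, 0, 0, 0, 0, 0, 0, -1, 0, 0, 0, 0, 0, 0]}}

```text
t: 13.72
eef_pos: [0.4971, -0.3465, 0.0834]
tool_rot: [0.0, 1.0, 0.031, 0.0]
contact_force: [0.5, -0.2, 0.3]
gripper_width: 0.475
```

Emit:
{"fn": "drive_tool", "kwargs": {"series": [-1, 0, 0, 1, 0, 0, 0, -1, 0, 0, 1, 0, 0, 0, -1, 0, 0, 0, 0, 0, 0, -1, 0, 0, 0, 0, 0, 0]}}

```text
t: 14.22
eef_pos: [0.4979, -0.3462, 0.0826]
tool_rot: [0.0, 1.0, 0.031, 0.001]
contact_force: [-2.0, 2.6, 10.2]
gripper_width: 0.468
```

Floor contact. Releasing gently.

Emit:
{"fn": "drive_tool", "kwargs": {"series": [-1, 0, 0, -1, 0, 0, 0, 0.05, 0, 0, 0, 0, 0, 0, 0.15, 0, 0, 0, 0, 0, 0, 0.3, 0, 0, 0, 0, 0, 0, 0.3, 0, 0, 0, 0, 0, 0, 0.3, 0, 0, -20, 0, 0, 0, 0.3, 0, 0, -40, 0, 0, 0, 0.3, 0, 0, -55, 0, 0, 0, 0.3, 0, 0, -55, 0, 0, 0, 1, 0, 0, 0, 0, 0, 0]}}

```text
t: 15.48
eef_pos: [0.4998, -0.3478, 0.2592]
tool_rot: [0.003, 1.0, 0.031, 0.005]
contact_force: [-0.3, -0.0, -1.4]
gripper_width: 0.844
```

```bash
python3 go.py 0.503 -0.069 0.25 0.12
```

```text
t 15.47 pos [ 0.4998 -0.3478  0.2592] yang -1.509 zaxis [ 0.01  -0.006 -1.   ] F [-0.3 -0.  -1.4] g 0.844 q [ 0.74  0.38 -0.3   1.71  0.13  1.07 -1.11]
shift tool mm [  20.3 -278.1    7.6] wz -1.629
```

Emit:
{"fn": "drive_tool", "kwargs": {"series": [1, 4, -46, 0, 0, 0, 0, 1, 4, -46, 0, 0, 0, 0, 1, 4, -46, 0, 0, 0, 0, 1, 3, -47, 0, 0, 0, 0, 1, 3, -47, 0, 0, 0, 0, 1, 3, -47, 0, 0, 0, 0]}}

```text
t: 16.23
eef_pos: [0.5003, -0.0652, 0.2526]
tool_rot: [0.0, 1.0, 0.031, 0.0]
contact_force: [0.9, -0.2, -0.3]
gripper_width: 1.0
```

Emit:
{"fn": "drive_tool", "kwargs": {"series": [1, 0, 0, 0, 0, 0, -0.163, 1, 0, 0, 0, 0, 0, -0.163, 1, 0, 0, 0, 0, 0, -0.163, 1, 0, 0, 0, 0, 0, -0.163, 1, 0, 0, 0, 0, 0, -0.163, 1, 0, 0, 0, 0, 0, -0.163, 1, 0, 0, 0, 0, 0, -0.163, 1, 0, 0, 0, 0, 0, -0.163, 1, 0, 0, 0, 0, 0, -0.163, 1, 0, 0, 0, 0, 0, -0.163, 1, 0, 0, 0, 0, 0, 0]}}

```text
t: 17.6
eef_pos: [0.5005, -0.0668, 0.2524]
tool_rot: [-0.0, 0.664, 0.748, -0.0]
contact_force: [-0.2, -0.9, 0.1]
gripper_width: 0.997
```

```bash
python3 go.py 0.504 -0.068 0.098 0.12; python3 - <<'E'
from h import *
d=cam('wrist');T=cam('top')
a=cv2.resize(d['pixels'],(400,300));b=cv2.resize(T['pixels'][130:290,190:404],(400,300),interpolation=cv2.INTER_CUBIC)
cv2.imwrite('pics/w5.png',cv2.resize(np.hstack([d['pixels'][:,100:420],cv2.resize(b,(480,384))]),(800,384)))
print(proj(d,(.504,-.068,.125))-[100,0])
E
```

```text
t 17.6 pos [ 0.5005 -0.0668  0.2524] yang 0.119 zaxis [-0. -0. -1.] F [-0.2 -0.9  0.1] g 0.997 q [ 0.61  0.27 -0.71  1.92  0.21  1.02 -0.06]
shift tool mm [ -1.6   3.4 154.4] wz -0.001
[[159.11882252 196.88046578]]
```

View pics/w5.png

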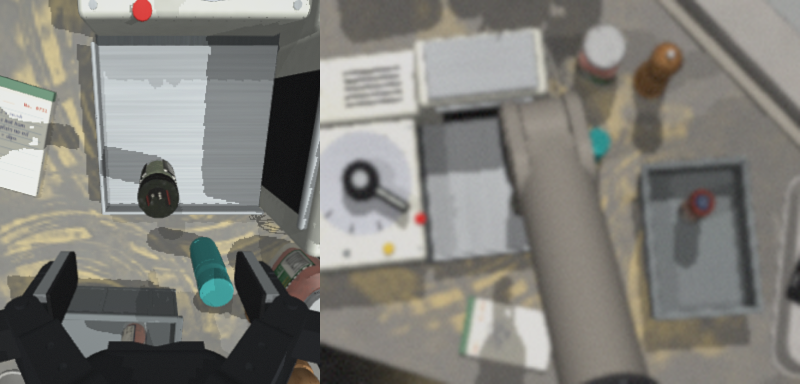

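Jar A stands upright in the tote. Jar B's cap is at (159,195) against a predicted (159,197). Grasping jar B.

Emit:
{"fn": "drive_tool", "kwargs": {"series": [1, -2, 4, 45, 0, 0, 0, 1, 0, 0, 40, 0, 0, 0, 1, 0, 0, 35, 0, 0, 0, 1, 0, 0, 20, 0, 0, 0, 1, 0, 0, 15, 0, 0, 0, 1, 0, 0, 0, 0, 0, 0, -1, 0, 0, 0, 0, 0, 0, -1, 0, 0, 0, 0, 0, 0, -1, 0, 0, 0, 0, 0, 0, -1, 0, 0, 0, 0, 0, 0, -1, 0, 0, 0, 0, 0, 0, -1, 0, 0, 0, 0, 0, 0]}}

```text
t: 19.2
eef_pos: [0.5053, -0.0684, 0.098]
tool_rot: [0.0, 0.663, 0.748, 0.0]
contact_force: [-1.6, -0.3, 6.3]
gripper_width: 0.474
```

```bash
python3 go.py 0.407 -0.353 0.25 -1.49
```

```text
t 19.2 pos [ 0.5053 -0.0684  0.098 ] yang 0.121 zaxis [ 0.001 -0.001 -1.   ] F [-1.6 -0.3  6.3] g 0.474 q [ 0.5   0.49 -0.6   2.04  0.42  0.73 -0.25]
shift tool mm [-270.8 -131.8 -151.9] wz 1.611
```

Emit:
{"fn": "drive_tool", "kwargs": {"series": [-1, 0, 0, -20, 0, 0, 0, -1, 0, 0, -50, 0, 0, 0, -1, 0, 0, -50, 0, 0, 0, -1, 0, 0, -30, 0, 0, 0, -1, -45, -22, 0, 0, 0, 0, -1, -45, -22, 0, 0, 0, 0, -1, -45, -22, 0, 0, 0, 0, -1, -45, -22, 0, 0, 0, 0, -1, -45, -22, 0, 0, 0, 0, -1, -45, -22, 0, 0, 0, 0]}}

```text
t: 20.45
eef_pos: [0.4057, -0.3536, 0.2473]
tool_rot: [0.0, 0.663, 0.749, -0.0]
contact_force: [0.9, 0.1, -1.6]
gripper_width: 0.465
```

Emit:
{"fn": "drive_tool", "kwargs": {"series": [-1, 0, 0, 0, 0, 0, 0.161, -1, 0, 0, 0, 0, 0, 0.161, -1, 0, 0, 0, 0, 0, 0.161, -1, 0, 0, 0, 0, 0, 0.161, -1, 0, 0, 0, 0, 0, 0.161, -1, 0, 0, 0, 0, 0, 0.161, -1, 0, 0, 0, 0, 0, 0.161, -1, 0, 0, 0, 0, 0, 0.161, -1, 0, 0, 0, 0, 0, 0.161, -1, 0, 0, 0, 0, 0, 0.161, -1, 0, 0, 0, 0, 0, 0]}}

```text
t: 21.82
eef_pos: [0.4065, -0.3519, 0.2471]
tool_rot: [-0.0, 0.999, 0.042, -0.0]
contact_force: [0.6, -0.1, -0.4]
gripper_width: 0.469
```

```bash
python3 go.py 0.407 -0.354 0.0865 -1.49
```

```text
t 21.82 pos [ 0.4065 -0.3519  0.2471] yang -1.487 zaxis [-0.  0. -1.] F [ 0.6 -0.1 -0.4] g 0.469 q [ 0.84  0.28 -0.29  1.88  0.09  1.   -0.98]
shift tool mm [  0.4   2.1 160.6] wz 0.003
```

Emit:
{"fn": "drive_tool", "kwargs": {"series": [-1, 0, 2, 45, 0, 0, 0, -1, 0, 0, 45, 0, 0, 0, -1, 0, 0, 40, 0, 0, 0, -1, 0, 0, 20, 0, 0, 0, -1, 0, 0, 10, 0, 0, 0, -1, 0, 0, 2, 0, 0, 0, -1, 0, 0, 1, 0, 0, 0, -1, 0, 0, 0, 0, 0, 0, -1, 0, 0, 0, 0, 0, 0]}}

```text
t: 22.95
eef_pos: [0.407, -0.3544, 0.0849]
tool_rot: [0.0, 0.999, 0.041, 0.0]
contact_force: [-0.1, -0.0, -1.4]
gripper_width: 0.474
```

Emit:
{"fn": "drive_tool", "kwargs": {"series": [-1, 0, 0, 1, 0, 0, 0, -1, 0, 0, 1, 0, 0, 0, -1, 0, 0, 0.5, 0, 0, 0, -1, 0, 0, 0, 0, 0, 0, -1, 0, 0, 0, 0, 0, 0]}}

```text
t: 23.58
eef_pos: [0.4074, -0.3542, 0.0829]
tool_rot: [0.0, 0.999, 0.041, 0.001]
contact_force: [-1.7, 2.3, 8.7]
gripper_width: 0.475
```

Jar B touches the tote floor. Releasing and retreating.

Emit:
{"fn": "drive_tool", "kwargs": {"series": [-1, 0, 0, -1, 0, 0, 0, 0.05, 0, 0, 0, 0, 0, 0, 0.15, 0, 0, 0, 0, 0, 0, 0.3, 0, 0, 0, 0, 0, 0, 0.3, 0, 0, 0, 0, 0, 0, 0.3, 0, 0, -20, 0, 0, 0, 0.3, 0, 0, -40, 0, 0, 0, 0.3, 0, 0, -55, 0, 0, 0, 0.3, 0, 0, -55, 0, 0, 0, 0.3, 30, 40, -20, 0, 0, 0, 0.3, 30, 40, -20, 0, 0, 0, 0.3, 0, 40, 0, 0, 0, 0]}}

```text
t: 25.08
eef_pos: [0.4795, -0.4683, 0.2949]
tool_rot: [-0.0, 0.999, 0.042, 0.002]
contact_force: [-33.5, 68.4, 37.9]
gripper_width: 0.65
```

```bash
python3 - <<'E'
from h import *
d=cam('scene');T=cam('top')
a=d['pixels'][90:320,120:430];b=T['pixels'][110:290,120:404]
cv2.imwrite('pics/f.png',np.vstack([cv2.resize(a,(420,300),interpolation=cv2.INTER_CUBIC),cv2.resize(b,(420,300),interpolation=cv2.INTER_CUBIC)]))
o=bot.get_obs();print(o['eef_pos'],o['contact_force'],o['t'])
E
```

```text
[ 0.47445297 -0.47145516  0.29165868] [-0.0274049  -0.87269931 -0.09300829] 25.175
```

View pics/f.png

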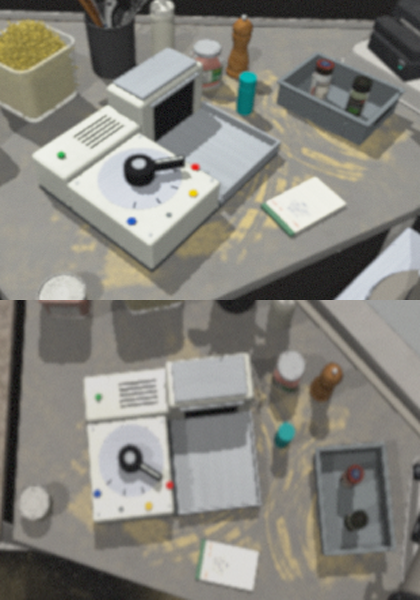

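The final view shows both jars upright in the tote and the lever at red. However, the last row read a force transient of about 85 N, gone by the next reading. I'll check whether anything near the arm shifted.

```bash
python3 - <<'E'
from h import *
import pickle
S0=pickle.load(open('scene.pkl','rb'));T0=pickle.load(open('top.pkl','rb'))
S=cam('scene');T=cam('top');W=cam('wrist')
z=lambda i:cv2.resize(i,(400,280),interpolation=cv2.INTER_CUBIC)
cr=lambda d:z(d['pixels'][60:200,312:512]); ct=lambda d:z(d['pixels'][170:310,312:512])
cv2.imwrite('pics/g.png',np.vstack([np.hstack([cr(S0),cr(S)]),np.hstack([z(W['pixels']),ct(T)])]))
# shift test by phase correlation on patches
g=lambda d:cv2.cvtColor(d['pixels'],cv2.COLOR_BGR2GRAY).astype(np.float32)
for n,a,b,(x,y,w,h) in(('blackS',S0,S,(375,80,115,100)),('toteS',S0,S,(320,128,30,50)),('millS',S0,S,(280,95,32,60)),('turqS',S0,S,(290,140,24,40)),('tomS',S0,S,(258,115,30,50)),('tinS',S0,S,(140,290,55,60)),('tinT',T0,T,(130,215,28,30)),('bookT',T0,T,(248,248,50,40))):
    print(n,cv2.phaseCorrelate(g(a)[y:y+h,x:x+w],g(b)[y:y+h,x:x+w],cv2.createHanningWindow((w,h),cv2.CV_32F)))
o=bot.get_obs();print(o['eef_pos'],o['contact_force'],o['q'].round(2),o['t'])
E
```

```text
blackS ((-0.001071034341030952, -0.016588707039410622), 1.1409817527135213)
toteS ((-0.027533906664229946, 0.10870929006946284), 1.0265853792826334)
millS ((-0.013488839414534937, -0.00021442615862810044), 0.8773517246047656)
turqS ((0.1743358709619205, 0.17037632075736298), 0.8886821433901787)
tomS ((0.045444234270719974, -0.06821224342358434), 0.9563338991800944)
tinS ((-0.02153426040862172, -0.036121924001975), 0.8947669251759847)
tinT ((0.07979124272818972, 0.10014808615618875), 0.8472734785079956)
bookT ((-0.06271927276563716, -0.14707206357740077), 0.8823987078666687)
[ 0.47640097 -0.46872609  0.29240141] [-0.13161    -0.07327888  0.21484984] [ 0.86  0.45 -0.25  1.51  0.12  1.19 -0.9 ] 25.325
```

View pics/g.png

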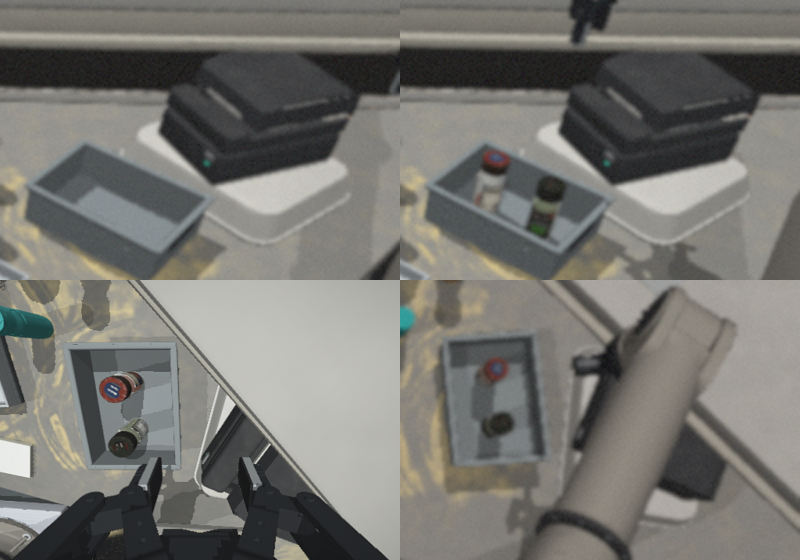

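Nothing shifted: all patches moved less than 0.2 px. The arm is near the raised counter on the right and may have brushed it. I'll move slowly away to clear space before handing in.

Emit:
{"fn": "drive_tool", "kwargs": {"series": [0.3, -5, -15, -5, 0, 0, 0, 0.3, -10, -25, -5, 0, 0, 0, 0.3, -10, -25, -5, 0, 0, 0, 0.3, -5, -25, 0, 0, 0, 0, 0.3, 0, -15, 0, 0, 0, 0, 0.3, 0, 0, 0, 0, 0, 0, 0.3, 0, 0, 0, 0, 0, 0]}}

```text
t: 26.2
eef_pos: [0.438, -0.3673, 0.3079]
tool_rot: [0.0, 0.999, 0.041, 0.0]
contact_force: [0.2, -0.5, 0.4]
gripper_width: 0.648
```

```bash
python3 - <<'E'
from h import *
import pickle
S0=pickle.load(open('scene.pkl','rb'));S=cam('scene')
g=lambda d:cv2.cvtColor(d['pixels'],cv2.COLOR_BGR2GRAY).astype(np.float32)
x,y,w,h=320,128,30,50
print(cv2.phaseCorrelate(g(S0)[y:y+h,x:x+w],g(S)[y:y+h,x:x+w],cv2.createHanningWindow((w,h),cv2.CV_32F)))
o=bot.get_obs();print(o['eef_pos'],o['contact_force'],o['t'])
print(bot.hand_in())
E
```

```text
((0.12262166109766603, 0.0735275385914207), 1.0699704558054606)
[ 0.4378845  -0.36751336  0.30773428] [-0.19890769  0.16990262 -0.14855832] 26.25
the job is handed in; nothing more can be done
None
```

The job is done and handed in at 26.3 s, but one force reading near the end may count against it. I pushed the selector through two clicks to the red tab, then set both jars upright in the grey tote.

- **Selector:** the wrist camera showed the lever tip within 1 px of where it should be at the red tab. It still pointed there in the last views.
- **Jars:** both stood upright in the tote in the last pictures. Each was lowered until the wrist force showed floor contact (about 10 N for the first, 9 N for the second) before release.
- **Other objects:** image comparison showed shifts under 0.2 px for the tote, turquoise jar, tomato jar, pepper mill, tin, notepad and the black item on the white tray.
- **Failed check:** while withdrawing after the second jar, one reading peaked at about 85 N. That is under the 120 N wrist limit. I suspect a brief brush of the hand or arm against the raised counter at the right; if so, it may have passed the 40 N limit for the arm or gripper's body. It read about zero straight after. I moved the arm to clear space, and it was touching nothing at hand-in.

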